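Lock the winder shaft

TASK

Lock the shaft of the coil winder on the counter: with the fingertips push the upright post round until the slot across the disc lines up with the bar, and only then push the bar by its upright plate through the slot until it is fully home, the plate against its two stops. Push only: never lift the bar out of its channel, and leave the other things on the counter where they stand.

Things in the scene. Friction and masses are not known exactly. Their poses are not given: they have to be found in the camera images.
- winder: Fixed winder drive with shaft lock, 354 mm long. Origin: on the disc's axis at counter level; x = the way the bar is pushed, z up. Along x (mm): open channel -188 to -45 (floor 10 high, walls 20 high, 28 wide outside), two stops -60 to -53 (40 high, 41 wide over all), disc (radius 40), keeper cheeks 44 to 66 (26 high), grey gearbox to 114 (44 high), round motor to 166.
- lock_disc (a joint): Turning of the level steel disc, rad, counter-clockwise from above. Disc 80 mm across, top 24 mm above the counter, a slot 20 mm wide straight across its middle. At 0, and equally at 3.14, the slot lines up with the bar; in between the disc blocks it. Turns from -0.7 to 3.84, stays where left, takes about 2 N at the post.
- disc_post (a point): Steel post standing on the disc, 27 mm from its axis, square to the slot; 12 mm thick (14 at its cap), from 24 to 62 mm above the counter. This point: on its centre line, 45 mm above the counter. In winder's frame it stands at the angle (joint value - 1.57) from x.
- lock_bar: Loose dark steel bar 14 x 14 mm, 0.25 kg, in the channel. Origin: underside, below the front face of its push plate; x runs to the rounded nose at 120 mm. Plate across the tail: x -8 to 0, 36 wide, 24 to 56 mm above the counter. Origin starts at x -174 to -166 in winder's frame; fully home at -60 (plate touching both stops, nose in the keeper). Slides with 1 to 3 N.
- screwdriver: Bystander: screwdriver 119 x 31 x 19 mm lying beside the channel. Origin under its middle.
- battery: Bystander: nine volt block battery 26 x 30 x 47 mm standing beside the motor. Origin under its middle.
- tin: Bystander: round tin 52 mm across, 21 mm high, to the right of the winder. Origin under its middle.
- tube: Bystander: glass valve tube 21 mm across, 53 mm high, standing beside the disc. Origin under its middle.
- spool: Bystander: solder spool 78 x 55 x 34 mm on the right. Origin under its middle.
- tape: Bystander: roll of masking tape 101 mm across, 24 mm high, on the left. Origin under its middle.
Mind the look-alikes: they are no part of the job. Leave any blue look-alike of the lock_bar alone.

How it is judged:
On the way, in this order (a step that is already met when the one before it is completed fails the run):
1. the slot lines up with the bar (within 0.2 rad), the bar still outside the disc ((value of joint lock_disc between -0.2 and 0.2 rad or value of joint lock_disc between 2.942 and 3.342 rad) and x of lock_bar in the frame of winder below -0.155 m), for 0.2 s.
2. the bar is pushed through the slot and home ((value of joint lock_disc between -0.15 and 0.15 rad or value of joint lock_disc between 2.992 and 3.292 rad) and x of lock_bar in the frame of winder above -0.064 m), for 0.2 s.
At the end, for the whole second after the job is handed in: The bar lies flat and at rest in its channel, through the disc's slot (disc within 0.15 rad of lined up), its plate within 4 mm of the two stops (all of step 2 and x of lock_bar in the frame of winder below -0.054 m and y of lock_bar in the frame of winder between -0.004 and 0.004 m and z of lock_bar in the frame of winder below 0.014 m and angle between lock_bar's own z axis and vertical below 0.06 rad and linear speed of lock_bar below 0.01 m/s); the robot touches nothing.
It fails at once if the bar is lifted more than 10 mm or tipped (z of lock_bar in the frame of winder above 0.02 m or angle between lock_bar's own z axis and vertical above 0.25 rad).
It fails at once if another thing on the counter is moved more than 15 mm or tipped over (distance of any of screwdriver, battery, tin, tube, spool, tape from where it was at the start of the episode above 0.015 m or angle between any of battery, tube's own z axis and vertical above 0.3 rad).
It also fails if it takes over 54 s, if anything falls off the work surface, if the arm or the gripper's body presses on something with over 40 N, if the wrist force passes 120 N, or if a joint passes its speed limit or range.

ROBOT

A 6-joint arm with a two-finger parallel gripper is mounted at the origin on a cart in front of the work surface, level with it; the furniture and walls round the work are solid. World frame = base frame: x ahead of the robot, y to its left, z up, the work surface at z = 0. Lengths are in m, angles in rad, forces in N, time in s.
With the tool pointing down it reaches from about 0.35 to 0.875 m from the base axis. Payload 4.2 kg.
Tool frame: the origin (TCP) lies between the finger pads; the fingertips stand 11 mm ahead of it and the grasp point (between the pads) lies 8 mm behind it; z points along the fingers, y is the line along which they close (so a half turn about z gives the same grasp; the last joint's range is limited). The gripper opens to 87 mm and grips with 3 to 60 N. Pads are 19 mm wide; open, the fingers measure 117 mm over their backs; the gripper's body (75 mm by 190 mm) begins 51 mm behind the grasp point.
Start: joints at [1.573, 0.385, 0.008, 0, -1.194, -0.259], TCP at [0.159, 0.604, 0.234] pointing down, gripper open.
Joint ranges: [-3.14, 3.14], [-1.21, 2.06], [-1.07, 1.41], [-3.16, 2.05], [-2.99, -0.16], [-3.1, 3.1]. Speed limits (rad/s): [2.79, 2.79, 3.14, 3.14, 3.14, 3.14].

INTERFACE

Orientations are given as a 3x3 rotation matrix whose columns are the frame's x, y, z axes.
In Python, from plant import r, read_camera, camera_model, hand_in, find_in, trace gives the robot as it stands.
- The arm moves only by the shell command python3 -m pendant 'ROWS' [OPENING] [FORCE]. ROWS is JSON, a list of rows, each a list of 2 entries, a list of its own where there are three numbers: the shift along the tool's x, y, z in cm, then the turn about the tool's z in degrees. A call has 1 to 5 rows; each row shifts and turns the commanded pose from where the row before left it, along the tool's axes as they then stand; what a row does not reach is not made up. A row lasts 1/12 s, in which the tool goes at most 41.7 mm and 7.16 degrees, less where a joint would pass 70% of its speed; a pose out of reach is approached as far as the arm can. A call with a gripper value outside its range is refused whole. OPENING is the opening, from 0 (shut) to 1 (fully open), set as the call begins (- or left out, the last holds). The fingers move at their own pace and stop on an object; FORCE is the grip in N (left out, the last holds). Time passes only in rows, so rows that do not move let the fingers close. It gives the time, the measured TCP pose, the force, the opening and the grip force at its end, in the units of the state.
- r.read_state(): the state, without advancing time (a new reading comes with each control period).
- read_camera(name): name is "scene" or "top" or "wrist"; returns the picture (480x640x3 uint8, red, green, blue); there is no depth.
- camera_model(name): a dict with "fx", "fy", "cx", "cy" (pixels), "R" (3x3) and "t" (3): a world point X has camera coordinates R X + t; the wrist camera has in their place "mount" (4x4, takes a point from camera to tool coordinates, whose origin is the TCP and whose axes are the flange's). Camera axes: x right, y down, z forward; pixel columns grow to the right and rows downward; lengths in m; the calibration is good to about 2 mm. A picture is of the moment at which its call begins: read the wrist's pose just before it. camera_model takes no time and is no camera call.
- hand_in(): hands the job in; it is judged then, once.
Trained networks look in the newest picture that a camera, given by its name, has taken for a name from the list of things; names that differ only in an ending like _2 or _b are one class to them, and where a whole thing is asked for, a point or a joint stands for the part that bears it (a point fixed in the world has none). Each returns a list of dicts, best first, with "score" (0 to 1); they miss things now and then, are a little off and sometimes report something else, mostly with a low value. They report only what shows in the picture. A call takes as long as a camera call. They do not tell look-alikes from the thing itself.
- find_in(camera, query): "position" ([column, row] in pixels, amid what is visible of it).
- trace(camera, query): "mask" (480x640 bool, what is visible of it) and "position" ([column, row] in pixels, amid what is visible of it).
The state is a dict: "time": time; "joint_positions": joint angles; "dq": joint speeds; "joint_efforts": joint torques, N m; "tcp_pos": TCP position; "ee_rot": TCP orientation; "ft_force": force on the tool from outside, world axes, zero at the start; "torque": the same for the moment, N m; "opening": finger opening in m; "grip_force": force on a finger pad.
Only numpy, scipy, OpenCV 4.12 (cv2) and the standard library are available. Lean on these libraries where they do the work, as an engineer would, in place of code of your own. Each camera call takes 0.05 s, during which the arm holds its last target. There are 200 camera calls.

## Working session

There is one attempt and no reset: what is moved stays moved. The work goes in short steps, Python scripts to look and compute and a shell command to move; the robot and the scene stay as the last step left them, time stands still between calls to the robot, and variables do not carry over. Pictures are saved under pics/ and viewed, at most 13 in all, crops included, and the job is handed in when it is done.

```bash
mkdir -p pics; ls
cat > h.py <<'E'
import numpy as np, cv2
from plant import r, read_camera, camera_model, hand_in, find_in, trace
def ray(cam,px,z):
    m=camera_model(cam); d=np.array([(px[0]-m['cx'])/m['fx'],(px[1]-m['cy'])/m['fy'],1])
    R=np.array(m['R']);t=np.array(m['t']); c=-R.T@t; d=R.T@d
    return c+d*(z-c[2])/d[2]
def proj(cam,X):
    m=camera_model(cam); p=np.array(m['R'])@X+np.array(m['t']); return np.array([m['fx']*p[0]/p[2]+m['cx'],m['fy']*p[1]/p[2]+m['cy']])
E
python3 - <<'E'
from h import *
a=read_camera('top'); cv2.imwrite('pics/top.png',a[:,:,::-1])
for q in ['winder','lock_disc','disc_post','lock_bar','screwdriver','battery','tin','tube','spool','tape']:
    print(q,[(np.round(d['position']),round(d['score'],2),np.round(ray('top',d['position'],.03)[:2],3)) for d in find_in('top',q)])
b=read_camera('scene'); cv2.imwrite('pics/scene.png',b[:,:,::-1])
s=r.read_state();print(s['time'],s['tcp_pos'],s['ee_rot'],s['opening'])
E
```

```text
pics
winder [(array([282., 189.]), 0.84, array([0.495, 0.137])), (array([285., 192.]), 0.18, array([0.487, 0.129]))]
lock_disc [(array([285., 193.]), 0.97, array([0.484, 0.128]))]
disc_post [(array([285., 193.]), 0.92, array([0.486, 0.128])), (array([274., 217.]), 0.49, array([0.425, 0.157]))]
lock_bar [(array([330., 189.]), 0.84, array([0.492, 0.016])), (array([195., 313.]), 0.78, array([0.19 , 0.362]))]
screwdriver [(array([332., 206.]), 0.67, array([0.45 , 0.011]))]
battery []
tin [(array([441., 208.]), 0.56, array([ 0.437, -0.264]))]
tube []
spool [(array([496., 211.]), 0.87, array([ 0.426, -0.401]))]
tape [(array([180., 200.]), 0.7, array([0.474, 0.396]))]
0.6 [0.15871933 0.6044877  0.23357536] [[ 9.67208168e-01 -2.53984960e-01  1.31044049e-05]
 [-2.53984961e-01 -9.67208167e-01  2.35645783e-05]
 [ 6.68963896e-06 -2.61201743e-05 -1.00000000e+00]] 0.08692504777120483
```

View pics/top.png

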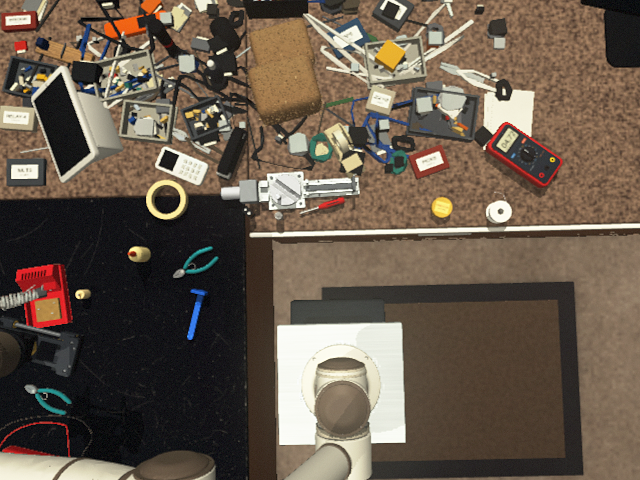

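View pics/scene.png

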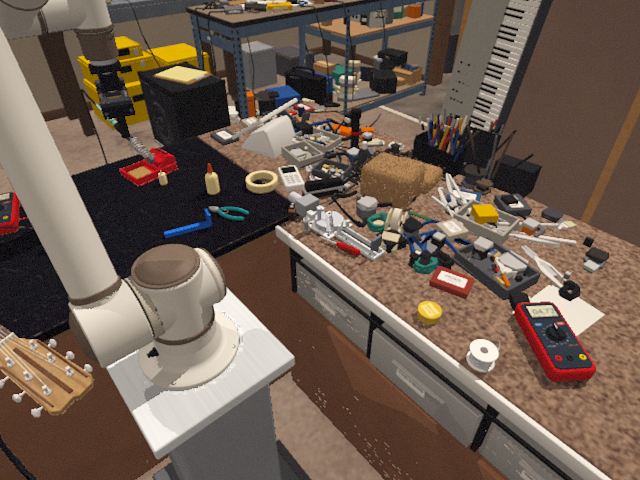

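The top view shows the winder at about (225–358, 190). Its motor is on the left at (230,193), the disc at (287,189), and the channel with the bar runs right to the plate at about (355,188). There are two lock_bar candidates, (330,189) in the channel and a blue T-bar at (195,313). The dark one in the channel fits, because the blue one is the look-alike. I'll confirm that in an enlarged crop.

Run:
```python
from h import *
a=cv2.imread('pics/top.png'); c=cv2.resize(a[160:235,210:370],None,fx=5,fy=5,interpolation=cv2.INTER_CUBIC); cv2.imwrite('pics/crop.png',c)
for p in [(287,189,.024),(355,188,.03),(228,193,.03),(278,215,.0)]: print(p,ray('top',p[:2],p[2]))
m=camera_model('wrist');print(m)
```

```text
(287, 189, 0.024) [0.49578891 0.12466002 0.024     ]
(355, 188, 0.03) [ 0.49295928 -0.0478535   0.03      ]
(228, 193, 0.03) [0.48858982 0.27389139 0.03      ]
(278, 215, 0.0) [0.43240867 0.15132552 0.        ]
{'fx': 397.33305765479133, 'fy': 397.33305765479133, 'cx': 320.0314472120644, 'cy': 240.2263515061462, 'mount': array([[-2.39072719e-05, -9.65907631e-01, -2.58886939e-01,
         6.92183593e-02],
       [ 9.99999996e-01, -1.23519320e-06, -8.77378727e-05,
         3.88135940e-04],
       [ 8.44269055e-05, -2.58886940e-01,  9.65907628e-01,
        -1.50855584e-01],
       [ 0.00000000e+00,  0.00000000e+00,  0.00000000e+00,
         1.00000000e+00]])}
```

View pics/crop.png

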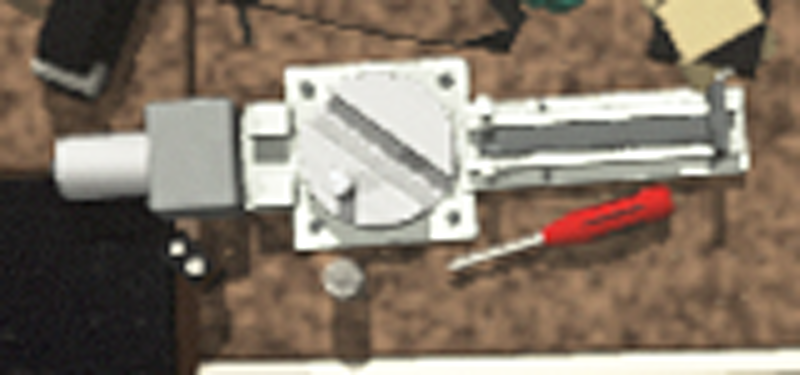

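The crop confirms it. The dark bar lies in the channel with its plate at crop (720,125), and the disc is at (378,150). The slot runs about 36° off the bar and the post is at (340,183). The tube is at (343,278), the battery (dark with terminals) at (187,257), and the screwdriver at (600,215). The joint reads about 2.5, so the post has to go to 3.14, pushed towards world −y. First I'll move over the winder for a close look.

```bash
R='[[2.9,2.4,0],0]'
python3 -m pendant '[[[2.9,2.3,0],0],[[2.9,2.3,0],0],[[2.9,2.3,0],0],[[2.9,2.3,0],0],[[2.9,2.3,0],0]]' 0 20
python3 -m pendant '[[[2.9,2.3,0],0],[[2.9,2.3,0],0],[[2.9,2.3,0],0],[[2.9,2.3,0],0],[[2.9,2.3,0],0]]'
python3 -m pendant '[[[2.9,2.3,0],0],[[2.9,2.3,0],0],[[2.9,2.3,0],0],[[0,0,0],7],[[0,0,0],7]]'
python3 -m pendant '[[[0,0,0],7],[[0,0,0],7],[[0,0,0],7],[[0,0,0],7],[[0,0,0],7]]'
python3 -m pendant '[[[0,0,0],7],[[0,0,0],7],[[0,0,0],7],[[0,0,0],2],[[0,0,0],0]]'
```

```text
time: 1.02
tcp_pos: [0.2704, 0.455, 0.2337]
ee_rot: [[0.967, -0.253, 0.0], [-0.253, -0.967, 0.0], [0.0, -0.0, -1.0]]
ft_force: [1.4, 0.5, 0.6]
opening: 0.0616
grip_force: 0.0
time: 1.43
tcp_pos: [0.3815, 0.3068, 0.234]
ee_rot: [[0.967, -0.254, 0.001], [-0.254, -0.967, 0.001], [0.0, -0.001, -1.0]]
ft_force: [1.0, -0.5, -0.4]
opening: 0.0283
grip_force: 0.0
time: 1.85
tcp_pos: [0.4485, 0.2176, 0.2336]
ee_rot: [[0.872, -0.489, 0.0], [-0.489, -0.872, 0.0], [0.0, -0.0, -1.0]]
ft_force: [-0.0, -0.0, -0.0]
opening: 0.0017
grip_force: 0.0
time: 2.27
tcp_pos: [0.4474, 0.2195, 0.2337]
ee_rot: [[0.437, -0.899, 0.0], [-0.899, -0.437, 0.0], [-0.0, -0.0, -1.0]]
ft_force: [0.2, -0.6, 0.5]
opening: 0.0004
grip_force: 0.0
time: 2.68
tcp_pos: [0.4474, 0.2195, 0.2337]
ee_rot: [[0.057, -0.998, 0.0], [-0.998, -0.057, 0.0], [-0.0, -0.0, -1.0]]
ft_force: [0.9, 0.7, 0.7]
opening: 0.0001
grip_force: 0.0
```

```bash
cat >> h.py <<'E'
def wpose():
    s=r.read_state(); T=np.eye(4);T[:3,:3]=s['ee_rot'];T[:3,3]=s['tcp_pos']
    m=camera_model('wrist'); return T@np.array(m['mount']),m
def wray(W,m,px,z):
    d=W[:3,:3]@np.array([(px[0]-m['cx'])/m['fx'],(px[1]-m['cy'])/m['fy'],1]); c=W[:3,3]
    return (c+d*(z-c[2])/d[2])[:2]
E
python3 - <<'E'
from h import *
W,m=wpose(); a=read_camera('wrist'); cv2.imwrite('pics/w1.png',a[:,:,::-1])
print(W[:3,3])
for q,z in [('lock_disc',.024),('disc_post',.045),('lock_bar',.03),('screwdriver',.01),('battery',.047),('tube',.053)]:
    print(q,[(np.round(d['position']),round(d['score'],2),np.round(wray(W,m,d['position'],z),3)) for d in find_in('wrist',q)])
E
```

```text
[0.45021471 0.14922212 0.38451929]
lock_disc [(array([268., 104.]), 0.96, array([0.496, 0.127])), (array([335.,  30.]), 0.7, array([0.442, 0.066]))]
disc_post [(array([272., 104.]), 0.93, array([0.49 , 0.128]))]
lock_bar [(array([272.,  21.]), 0.64, array([0.493, 0.064])), (array([558., 361.]), 0.55, array([0.199, 0.355])), (array([267., 104.]), 0.2, array([0.496, 0.127]))]
screwdriver [(array([328., 216.]), 0.24, array([0.438, 0.225]))]
battery [(array([330., 218.]), 0.56, array([0.438, 0.219]))]
tube [(array([346., 132.]), 0.75, array([0.429, 0.147]))]
```

View pics/w1.png

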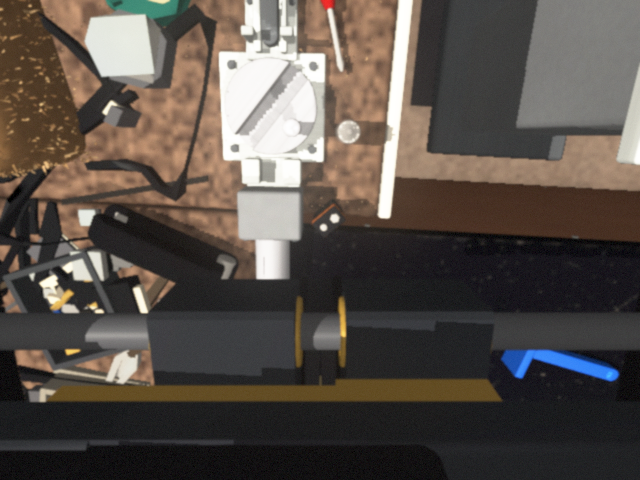

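The wrist view shows the disc at about (270,105), the post cap at (291,128), and the slot from (305,70) to (243,138). The tube is at (348,131), the battery at (326,218), and the gearbox at cols 239–302, rows 190–240. The channel runs up the image at col 272.

Run:
```python
from h import *
W,m=wpose()
f=lambda u,v,z:print((u,v,z),np.round(wray(W,m,(u,v),z),4))
f(270,105.5,.024);f(291.5,128,.062);f(305,70,.024);f(243,138,.024)
f(239,200,.044);f(302,200,.044);f(270.5,240,.044);f(274,190,.044);f(272,265,.03);f(247,30,.02);f(298,30,.02)
f(348,131,.053);f(326,218,.047)
f(258,275,.022);f(289,275,.022)
```

```text
(270, 105.5, 0.024) [0.4943 0.1281]
(291.5, 128, 0.062) [0.4725 0.146 ]
(305, 70, 0.024) [0.4656 0.098 ]
(243, 138, 0.024) [0.5173 0.1565]
(239, 200, 0.044) [0.5166 0.2082]
(302, 200, 0.044) [0.4623 0.2051]
(270.5, 240, 0.044) [0.4886 0.2424]
(274, 190, 0.044) [0.4867 0.1978]
(272, 265, 0.03) [0.4881 0.2704]
(247, 30, 0.02) [0.5154 0.0693]
(298, 30, 0.02) [0.4731 0.0669]
(348, 131, 0.053) [0.4277 0.1456]
(326, 218, 0.047) [0.4408 0.2191]
(258, 275, 0.022) [0.5022 0.2841]
(289, 275, 0.022) [0.4723 0.2824]
```

```bash
python3 -m pendant '[[[2.1,-0.9,0],0],[[2.1,-0.9,0],0],[[0,0,4],0],[[0,0,4],0],[[0,0,4],0]]'
python3 -m pendant '[[[0,0,2],0],[[0,0,1],0],[[0,0,0],0]]'
python3 - <<'E'
from h import *
W,m=wpose(); a=read_camera('wrist'); cv2.imwrite('pics/w2.png',a[:,:,::-1])
E
```

```text
time: 3.45
tcp_pos: [0.4684, 0.1786, 0.1131]
ee_rot: [[0.057, -0.998, 0.003], [-0.998, -0.057, 0.002], [-0.002, -0.003, -1.0]]
ft_force: [0.5, 0.6, -1.2]
opening: 0.0001
grip_force: 0.0
time: 3.7
tcp_pos: [0.4662, 0.1774, 0.0808]
ee_rot: [[0.057, -0.998, -0.005], [-0.998, -0.057, -0.004], [0.004, 0.005, -1.0]]
ft_force: [0.1, -0.6, 0.7]
opening: 0.0
grip_force: 0.0
```

View pics/w2.png

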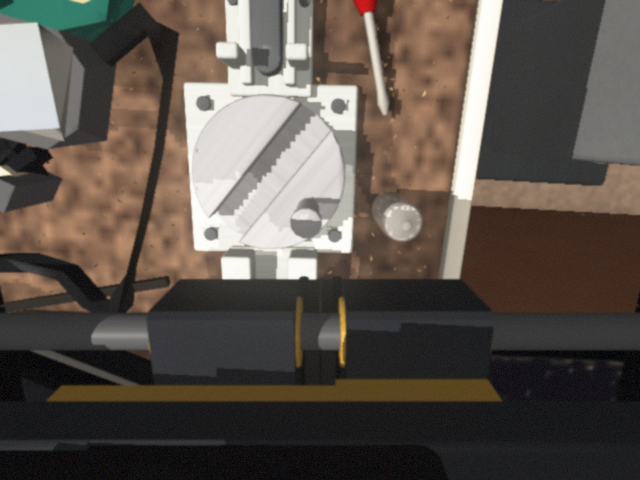

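The wrist view shows the post cap at (306,213), in line with the fingers at about (320,285). The tube at (400,218) is well clear to the right. Next I'll lower and push.

```bash
python3 - <<'E'
from h import *
W,m=wpose(); print(wray(W,m,(305.5,213),.062), wray(W,m,(268,170),.024))
E
python3 -m pendant '[[[0,0,1.8],0],[[0,0,1.8],0],[[0,0,0],0],[[0.5,0,0],0],[[0,0,0],0]]'
```

```text
[0.47449406 0.14166729] [0.4959517 0.1274523]
time: 4.17
tcp_pos: [0.4688, 0.1737, 0.049]
ee_rot: [[0.057, -0.998, 0.002], [-0.998, -0.057, 0.001], [-0.001, -0.002, -1.0]]
ft_force: [-0.2, -0.1, 0.3]
opening: 0.0003
grip_force: 0.0
```

```bash
python3 -m pendant '[[[0.6,0,0],0],[[0.6,0,0],0],[[0.6,0,0],0],[[0.5,0,0],0],[[0,0,0],0]]'
python3 - <<'E'
from h import *
W,m=wpose(); a=read_camera('wrist'); cv2.imwrite('pics/w3.png',a[:,:,::-1])
E
```

```text
time: 4.58
tcp_pos: [0.4691, 0.1499, 0.0481]
ee_rot: [[0.056, -0.998, 0.0], [-0.998, -0.056, 0.0], [-0.0, -0.0, -1.0]]
ft_force: [-0.6, -0.6, 0.2]
opening: 0.0005
grip_force: 0.0
```

View pics/w3.png

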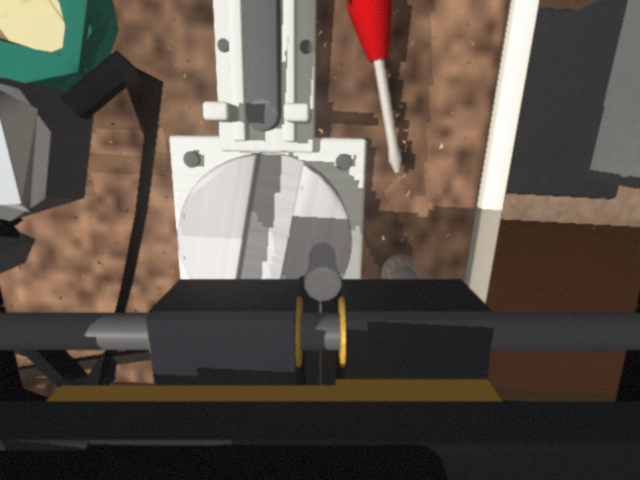

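The slot now runs (275,160) to (256,278), about 9° short of the channel. The post is at (322,280) against the fingers. About 5 mm more is needed.

```bash
python3 -m pendant '[[[0.3,0,0],0],[[0.2,0,0],0],[[0,0,0],0],[[0,0,0],0],[[0,0,0],0]]'
python3 - <<'E'
from h import *
W,m=wpose(); a=read_camera('wrist'); cv2.imwrite('pics/w4.png',a[:,:,::-1])
E
```

```text
time: 5.05
tcp_pos: [0.4697, 0.1455, 0.0475]
ee_rot: [[0.057, -0.998, -0.0], [-0.998, -0.057, -0.0], [0.0, 0.0, -1.0]]
ft_force: [-0.7, 1.4, 0.9]
opening: 0.0007
grip_force: 0.4
```

View pics/w4.png

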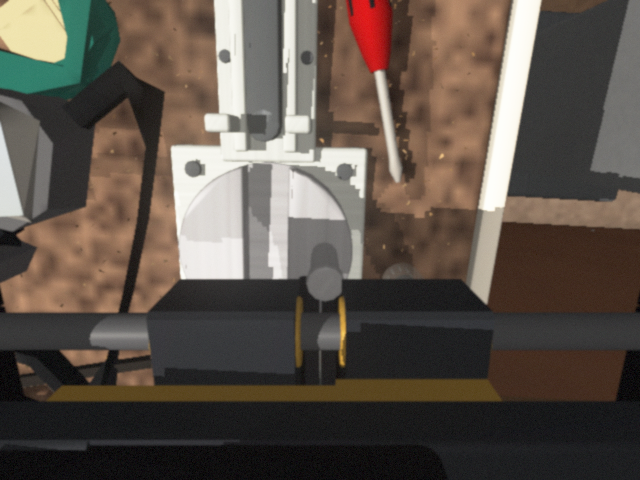

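The slot is within about 2° of the channel (mid-line (268,168) to (266,278)). I'll nudge 1 mm more, back off, rise, and move over the plate.

```bash
python3 -m pendant '[[[0.1,0,0],0],[[0,0,0],0],[[0,0,0],0],[[-1.0,0,0],0],[[0,0,0],0]]'
python3 -m pendant '[[[0,0,-4],0],[[0,0,-4],0],[[0,0,-4],0],[[0,0,-3],0],[[0,0,0],0]]'
python3 -m pendant '[[[4,-0.4,0],0],[[4,-0.4,0],0],[[4,-0.4,0],0],[[4,-0.4,0],0],[[0,0,0],0]]'
python3 - <<'E'
from h import *
W,m=wpose(); a=read_camera('wrist'); cv2.imwrite('pics/w5.png',a[:,:,::-1])
for q,z in [('lock_disc',.024),('disc_post',.045),('lock_bar',.03)]:
    print(q,[(np.round(d['position']),round(d['score'],2),np.round(wray(W,m,d['position'],z),3)) for d in find_in('wrist',q)])
E
```

```text
time: 5.52
tcp_pos: [0.4701, 0.1561, 0.0479]
ee_rot: [[0.059, -0.998, 0.002], [-0.998, -0.059, 0.001], [-0.001, -0.002, -1.0]]
ft_force: [0.2, 1.4, -0.4]
opening: 0.0008
grip_force: 0.0
time: 5.93
tcp_pos: [0.4731, 0.1569, 0.205]
ee_rot: [[0.059, -0.998, 0.014], [-0.998, -0.059, 0.007], [-0.006, -0.014, -1.0]]
ft_force: [-0.1, 0.2, 0.2]
opening: 0.0006
grip_force: 0.0
time: 6.35
tcp_pos: [0.4945, -0.009, 0.1973]
ee_rot: [[0.051, -0.999, -0.0], [-0.999, -0.051, -0.001], [0.001, 0.0, -1.0]]
ft_force: [0.3, 0.7, -0.1]
opening: 0.0004
grip_force: 0.0
lock_disc [(array([322., 220.]), 0.42, array([ 0.492, -0.011]))]
disc_post []
lock_bar [(array([312., 213.]), 0.59, array([ 0.5  , -0.017]))]
```

View pics/w5.png

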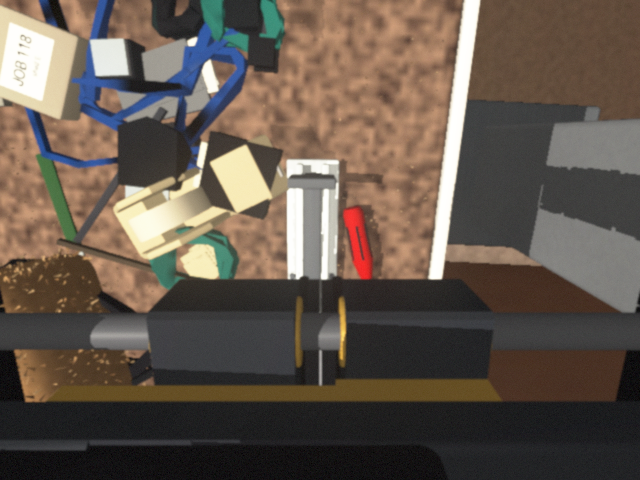

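The wrist view shows the plate across the channel at cols 287–335, row ~182, and the screwdriver at (358,240). Some clutter (a tan block at (242,178)) stands beside the plate on the far side. I'll check its height against the gripper body and work out the approach.

Run:
```python
from h import *
W,m=wpose(); print(W[:3,3], camera_model('top')['R'].T@-np.array(camera_model('top')['t']))
for z in [0,.02,.04,.06,.08,.1]: print(z,wray(W,m,(242,180),z),ray('top',(352,164),z)[:2])
for p in [(287,177,.056),(335,177,.056),(311,187,.056),(311,177,.056),(287,162,.02),(338,162,.02),(288,270,.02),(336,270,.02)]: print(p,wray(W,m,p[:2],p[2]))
```

```text
[ 0.49730842 -0.07398145  0.34826304] [0.30037178 0.01266434 1.3327712 ]
0 [ 0.56266643 -0.03141997] [ 0.56019969 -0.04318754]
0.02 [ 0.55891306 -0.03386418] [ 0.55630063 -0.04234941]
0.04 [ 0.55515969 -0.0363084 ] [ 0.55240157 -0.04151128]
0.06 [ 0.55140632 -0.03875261] [ 0.5485025  -0.04067314]
0.08 [ 0.54765295 -0.04119682] [ 0.54460344 -0.03983501]
0.1 [ 0.54389958 -0.04364104] [ 0.54070438 -0.03899688]
(287, 177, 0.056) [ 0.519371   -0.04233875]
(335, 177, 0.056) [ 0.48437527 -0.04435846]
(311, 187, 0.056) [ 0.50149567 -0.03606013]
(311, 177, 0.056) [ 0.5018741  -0.04334855]
(287, 162, 0.02) [ 0.52252757 -0.0505344 ]
(338, 162, 0.02) [ 0.48116465 -0.05292299]
(288, 270, 0.02) [0.51829409 0.04204529]
(336, 270, 0.02) [0.47647783 0.03964145]
```

```bash
python3 -m pendant '[[[3,-0.15,0],0],[[3,-0.15,0],0],[[3,-0.15,0],0],[[0,0,0],0],[[0,0,0],0]]'
python3 - <<'E'
from h import *
W,m=wpose(); a=read_camera('wrist'); cv2.imwrite('pics/w6.png',a[:,:,::-1]); s=r.read_state(); print(s['tcp_pos'])
for u,v,z in [(300,200,.02),(300,200,.056)]: print(wray(W,m,(u,v),z))
np.save('W6.npy',W)
E
```

```text
time: 6.97
tcp_pos: [0.5042, -0.0934, 0.1973]
ee_rot: [[0.057, -0.998, -0.0], [-0.998, -0.057, 0.0], [-0.0, 0.0, -1.0]]
ft_force: [-0.3, -0.0, 0.4]
opening: 0.0004
grip_force: 0.0
[ 0.50410433 -0.09278876  0.19739616]
[ 0.52030328 -0.10974455]
[ 0.51885402 -0.11565996]
```

View pics/w6.png

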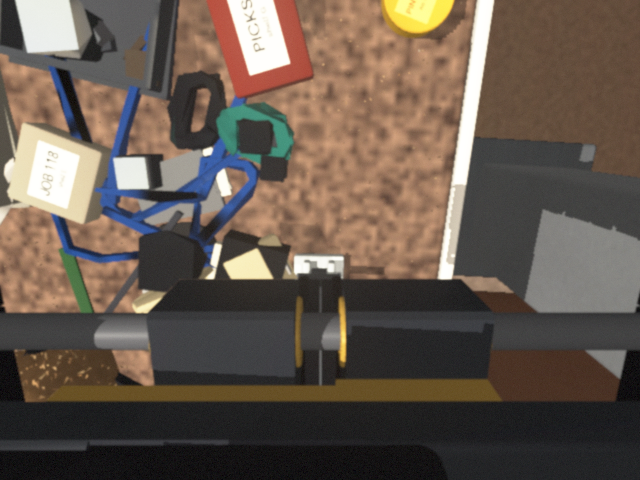

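The channel end is at (294–344, 256), centred on the fingers (col 320), and the counter behind it is clear. I'll descend and push gently to contact.

```bash
python3 -m pendant '[[[0,0,4],0],[[0,0,4],0],[[0,0,4],0],[[0,0,3],0],[[0,0,0],0]]'
python3 -m pendant '[[[0,0,0],0],[[-1,0,0],0],[[-1,0,0],0],[[-0.5,0,0],0],[[0,0,0],0]]'
```

```text
time: 7.43
tcp_pos: [0.4994, -0.0923, 0.0421]
ee_rot: [[0.059, -0.998, -0.013], [-0.998, -0.059, -0.001], [-0.0, 0.013, -1.0]]
ft_force: [-0.3, -1.1, 0.0]
opening: 0.0003
grip_force: 0.0
time: 7.85
tcp_pos: [0.5036, -0.0671, 0.0494]
ee_rot: [[0.06, -0.998, 0.004], [-0.998, -0.06, 0.001], [-0.0, -0.004, -1.0]]
ft_force: [0.0, -0.3, -0.4]
opening: 0.0006
grip_force: 0.0
```

```bash
python3 -m pendant '[[[-1,0,0],0],[[-1,0,0],0],[[-1.2,0,0],0],[[-1.2,0,0],0],[[0,0,0],0]]'
python3 -m pendant '[[[-1.2,0,0],0],[[-1.2,0,0],0],[[-1.2,0,0],0],[[-1.2,0,0],0],[[0,0,0],0]]'
python3 - <<'E'
from h import *
a=read_camera('top'); cv2.imwrite('pics/top2.png',cv2.resize(a[160:235,210:370],None,fx=5,fy=5,interpolation=cv2.INTER_CUBIC)[:,:,::-1])
E
```

```text
time: 8.27
tcp_pos: [0.5001, -0.0228, 0.0477]
ee_rot: [[0.059, -0.998, 0.001], [-0.998, -0.059, 0.001], [-0.001, -0.001, -1.0]]
ft_force: [-0.1, 1.3, 0.1]
opening: 0.0002
grip_force: 0.0
time: 8.68
tcp_pos: [0.4973, 0.0253, 0.0475]
ee_rot: [[0.059, -0.998, 0.0], [-0.998, -0.059, 0.001], [-0.001, -0.0, -1.0]]
ft_force: [-0.6, 0.5, -0.7]
opening: 0.0006
grip_force: 0.0
```

View pics/top2.png

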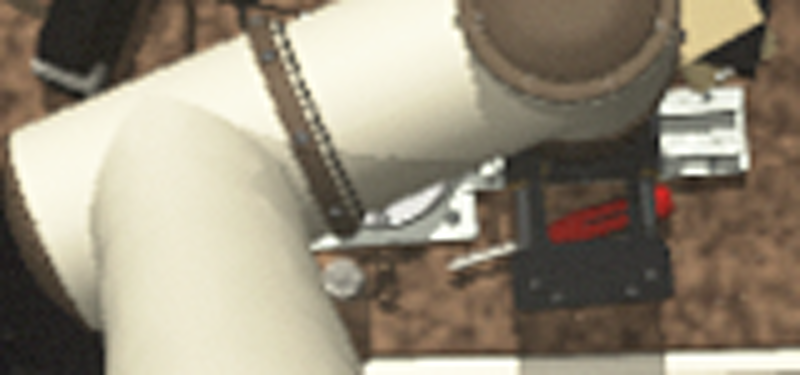

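The arm hides the bar, but the plate has left the channel's end and the forces are low. I'll continue until the stops are felt.

```bash
python3 -m pendant '[[[-0.8,0,0],0],[[-0.6,0,0],0],[[-0.4,0,0],0],[[0,0,0],0]]'
python3 -m pendant '[[[-0.3,0,0],0],[[0,0,0],0]]'
python3 -m pendant '[[[-0.3,0,0],0],[[0,0,0],0]]'
```

```text
time: 9.07
tcp_pos: [0.4961, 0.0418, 0.0474]
ee_rot: [[0.058, -0.998, -0.0], [-0.998, -0.058, 0.0], [-0.0, 0.0, -1.0]]
ft_force: [-0.2, 0.5, -0.6]
opening: 0.0003
grip_force: 0.0
time: 9.23
tcp_pos: [0.496, 0.0443, 0.0475]
ee_rot: [[0.057, -0.998, 0.0], [-0.998, -0.057, 0.0], [-0.0, -0.0, -1.0]]
ft_force: [-0.4, -0.3, -0.3]
opening: 0.0002
grip_force: 0.0
time: 9.4
tcp_pos: [0.4959, 0.0472, 0.0476]
ee_rot: [[0.057, -0.998, 0.0], [-0.998, -0.057, 0.0], [-0.0, -0.0, -1.0]]
ft_force: [-0.3, -0.9, 0.5]
opening: 0.0004
grip_force: 0.1
```

```bash
python3 -m pendant '[[[-0.3,0,0],0],[[0,0,0],0]]'
python3 -m pendant '[[[-0.2,0,0],0],[[0,0,0],0]]'
python3 -m pendant '[[[-0.2,0,0],0],[[0,0,0],0]]' | tee /tmp/x
```

```text
time: 9.57
tcp_pos: [0.4956, 0.0498, 0.0476]
ee_rot: [[0.057, -0.998, -0.0], [-0.998, -0.057, -0.001], [0.001, 0.0, -1.0]]
ft_force: [1.2, -2.8, 0.6]
opening: 0.0007
grip_force: 1.3
time: 9.73
tcp_pos: [0.4955, 0.0501, 0.0476]
ee_rot: [[0.058, -0.998, -0.001], [-0.998, -0.058, -0.003], [0.003, 0.001, -1.0]]
ft_force: [3.5, -11.8, 1.4]
opening: 0.0004
grip_force: 5.7
time: 9.9
tcp_pos: [0.4954, 0.0503, 0.0476]
ee_rot: [[0.058, -0.998, -0.002], [-0.998, -0.058, -0.005], [0.005, 0.002, -1.0]]
ft_force: [6.7, -19.7, 0.1]
opening: 0.0006
grip_force: 10.1
```

The push stops hard at y = 0.050, as expected for fully home. I'll back off, rise and look.

```bash
python3 -m pendant '[[[1.2,0,0],0],[[1,0,0],0],[[0,0,0],0],[[0,0,-4],0],[[0,0,-4],0]]'
python3 -m pendant '[[[0,0,-4],0],[[-4,0,-3],0],[[-4,0,0],0],[[-4,0,0],0],[[0,0,0],0]]'
python3 -m pendant '[[[0,0,0],0],[[0,0,0],0],[[0,0,0],0]]'
python3 - <<'E'
from h import *
a=read_camera('wrist'); cv2.imwrite('pics/w7.png',a[:,:,::-1])
E
```

```text
time: 10.32
tcp_pos: [0.4951, 0.0317, 0.1263]
ee_rot: [[0.057, -0.998, -0.007], [-0.998, -0.057, -0.002], [0.002, 0.007, -1.0]]
ft_force: [1.7, -0.2, -0.2]
opening: 0.0006
grip_force: 0.0
time: 10.73
tcp_pos: [0.4908, 0.1511, 0.1937]
ee_rot: [[0.063, -0.998, 0.004], [-0.998, -0.063, 0.004], [-0.003, -0.004, -1.0]]
ft_force: [0.2, 0.4, -0.7]
opening: 0.0001
grip_force: 0.0
time: 10.98
tcp_pos: [0.4899, 0.1446, 0.1922]
ee_rot: [[0.057, -0.998, -0.001], [-0.998, -0.057, -0.0], [0.0, 0.001, -1.0]]
ft_force: [0.4, 0.0, -0.2]
opening: 0.0006
grip_force: 0.0
```

View pics/w7.png

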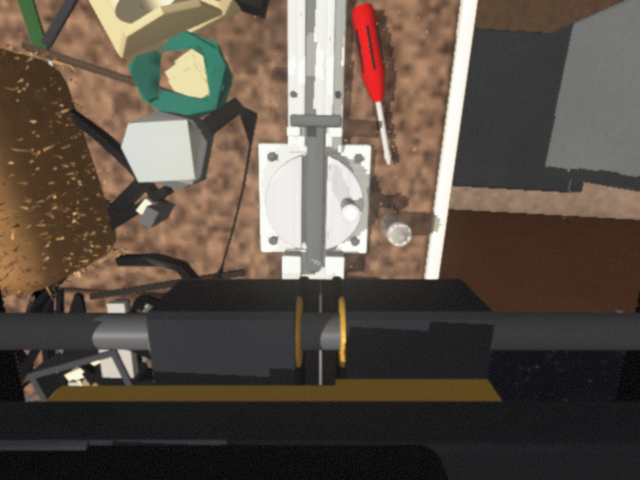

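The bar runs from the plate at (316,121), against the stops, through the slot to the keeper at (313,265). The tube and screwdriver haven't moved, and the arm is clear of everything.

```bash
python3 -c "
from plant import hand_in; print(hand_in())"
```

```text
the job is handed in; nothing more can be done
None
```

The shaft is locked and the job is handed in: the disc is lined up, the bar is through the slot with its plate against both stops, and nothing else appeared moved in the last close view; the hand-in returned no verdict.

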